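Pack and latch the crack-test kit

ROBOT

A 6-joint arm with a two-finger parallel gripper is mounted at the origin on the work surface. World frame = base frame: x ahead of the robot, y to its left, z up, the work surface at z = 0. Lengths are in m, angles in degrees, forces in N, time in s.
With the tool pointing down it reaches from about 0.3 to 0.75 m from the base axis. Payload 8.5 kg.
Tool frame: the origin (TCP) lies at the very end of the fingers, on their centre line; the grasp point (between the pads) lies 19 mm behind it (env.pinch_z is the distance from the TCP to the grasp point, in m); z points along the fingers, y is the line along which they close (so a half turn about z gives the same grasp; the last joint's range is limited). The gripper opens to 85 mm and grips with 20 to 120 N. Pads are 22 mm wide; open, the fingers measure 114 mm over their backs; the gripper's body (76 mm by 85 mm) begins 54 mm behind the grasp point. The pads swing forward as they close: fully open they stand 13 mm farther back than shut.
Start: joints at [-76.335, 21.807, 74.336, -0, 83.858, -12.336], TCP at [0.241, -0.494, 0.231] pointing down, gripper open.
Joint ranges: [-178.18, 178.18], [-50.72, 133.34], [12.68, 142.11], [-81.47, 261.47], [9.98, 163.14], [-165.26, 165.26]. Speed limits (degrees/s): [136.94, 136.94, 180, 180, 180, 180].

INTERFACE

Orientations are given as a 3x3 rotation matrix whose columns are the frame's x, y, z axes.
In Python, from rig import env, viewer gives the robot as it stands.
- The arm moves only by the tool drive_tool, never from a script. Its argument "series" is a list of rows, each a list of 3 entries, a list of its own where there are three numbers: the shift along the tool's x, y, z in m, then the turn about the tool's z in degrees, then the finger opening in m, from 0 to 0.0854. A call has 1 to 20 rows; each row is the pose to reach, as a shift and turn from the pose commanded when the call began, along the tool's axes at that moment; what a row does not reach only later rows make up. A row lasts 1/10 s, in which the tool goes at most 50 mm and 8.59 degrees, less where a joint would pass 70% of its speed; a pose out of reach is approached as far as the arm can. A call with a gripper value outside its range is refused whole. The fingers move at their own pace and stop on an object; "newtons" is the grip in N (left out, the last holds). Time passes only in rows, so rows that repeat a pose let the fingers close. It gives the time, the measured TCP pose, the force, the opening and the grip force at its end, in the units of the state.
- env.observe(): the state, without advancing time (a new reading comes with each control period).
- viewer.get_image(name): name is "scene" or "side" or "wrist"; returns a dict with "img" (480x640x3 uint8, red, green, blue), "depth" (480x640 float32, m along the optical axis (not along the pixel's ray), 0 where there is no reading), "camera_matrix" (3x3 intrinsics, pixels), "distortion" ([k1, k2, p1, p2, k3] as OpenCV has them; the pictures are not rectified), "rvec" (rotation vector, rad) and "tvec" (3), from world to camera coordinates, as OpenCV has them. Camera axes: x right, y down, z forward; pixel columns grow to the right and rows downward; lengths in m; the calibration is good to about 2 mm. A picture is of the moment at which its call begins.
- env.close_job(): hands the job in; it is judged then, once.
The state is a dict: "time_s": time; "q": joint angles; "qvel": joint speeds; "joint_efforts": joint torques, N m; "position": TCP position; "tool_rot": TCP orientation; "ft_force": force on the tool from outside, world axes, zero at the start; "wrist_torque": the same for the moment, N m; "grip_width": finger opening in m; "gripper_force": force on a finger pad.
Only numpy, scipy, OpenCV 4.12 (cv2) and the standard library are available. Lean on these libraries where they do the work, as an engineer would, in place of code of your own. Each camera call takes 0.05 s, during which the arm holds its last target. There are 200 camera calls.

TASK

Pack up the crack-test spray kit: lay the red can from the bench flat in the empty middle channel of the open black case, cap towards the latches like the others, set down rather than dropped, and push home the white can that is propped on the front rim, so that all three cans lie flat below the rim. Then bring the lid down without slamming it and press both orange latches home against the front of the case. Leave everything else on the bench where it is.

Things in the scene. Friction and masses are not known exactly. Their poses are not given: they have to be found in the camera images.
- case: open black kit case, fixed to the bench. Origin: centre of its underside. x points from the front (latch and handle side, facing the robot) to the hinge, y left, z up. Outer 180 (x) x 258 (y) x 55 mm (rim height), walls and floor 5 mm, inside length 170 mm. The carry handle is folded down on the front, y -42 to 42 mm, 17 mm off it, top 39 mm above the bench
- channel (a point): bottom centre of the empty middle channel, 5 mm above the bench. A grey 10 mm insert on the case floor leaves three channels along the case's x, 40 mm wide, at case y -74, 0 and 74 mm; the insert's top is 15 mm above the bench. A can lying in a channel has its axis 27.5 mm above the bench and its top 5 mm below the rim. Blue and white have the outer channels, either way round
- lid (a joint): opening angle of the lid, rad: 0 shut, 1.65 fully open; starts about upright (1.45 to 1.62). The hinge runs along the case's y on the far upper edge and is stiff: the lid stays at any angle, 1 to 5 N at its edge moves it
- lid_hinge (a point): middle of the lid's hinge line: 90 mm behind the case's origin (+x), 55 mm above the bench. The lid reaches 180 mm from the hinge, is 258 mm wide and a 16 mm deep shell; its outer face is 16 mm from the rim plane (71 mm above the bench when shut)
- latch_left (a joint): angle of the left orange latch (case y = +75 mm), rad: 0 is home, hanging flat against the front of the shut case; 1.57 sticks straight out from the lid's free edge, in the lid's plane. Starts at 1.3 to 1.7, stays where it is left; about 2 N at its end turns it
- latch_right (a joint): the same for the right orange latch (case y = -75 mm)
- latch_left_end (a point): middle of the free end of the left latch, a plate 44 mm wide, 46 mm long from its pivot, 5 mm thick. The pivot is on the lid's free edge: with the lid shut, at case x = -95 mm, 65 mm above the bench. Home, the latch reaches down to 19 mm above the bench, its outer face at case x = -99 mm, with a lip at its end 5 mm further out
- latch_right_end (a point): the same for the right latch
- red_mid (a point): red aerosol can with red cap, lying on the bench to the right of the case, 45 mm diameter, 150 mm long over its cap (the cap, 38 mm diameter, is the last 22 mm), 0.13 to 0.24 kg. This point: on its axis, half way along
- white_mid (a point): white can, yellow cap, same size, in an outer channel but propped nose-up by 25 degrees: foot on the channel bottom 64 mm short of the far inner wall, underside on the front rim, the cap's end 15 to 25 mm in front of the case, its lowest edge 72 mm above the bench. Slid towards the hinge, it drops off the rim and lies flat. This point: on its axis, half way along
- red_cap (a point): red can: on its axis, at the cap's end
- red_foot (a point): red can: on its axis, at the foot's end
- white_cap (a point): white can: on its axis, at the cap's end
- white_foot (a point): white can: on its axis, at the foot's end
- blue_cap (a point): blue can with blue cap, same size, already lying in an outer channel, cap to the front: on its axis, at the cap's end
- blue_foot (a point): blue can: on its axis, at the foot's end
- magnet: bystander: red and steel magnetic welding square lying flat, up to 125 mm across, 18 mm thick. Origin: centre of its underside
- disc: bystander: dark grinding disc lying flat, 115 mm across, 9 mm thick. Origin: centre of its underside
- tape: bystander: yellow and black tape measure, 75 x 36 x 62 mm high. Origin: centre of its underside
- brush: bystander: hand brush lying on the bench, about 200 mm long
- level: bystander: yellow torpedo level standing on its edge, 230 x 22 x 48 mm high. Origin: centre of its underside
- carton: bystander: green carton, 120 x 85 x 55 mm high. Origin: centre of its underside
Mind the look-alikes: they are no part of the job. There is more than one size of the part that bears red_mid; the job needs the larger.

How it is judged:
By the outcome, as a careful person would: the job done as asked, in the order asked, and still so for the second after the job is handed in, with the robot touching nothing.
It also fails if it takes over 72 s, if anything falls off the work surface, if the arm or the gripper's body presses on something with over 40 N, if the wrist force passes 120 N, or if a joint passes its speed limit or range.

## Working session

There is one attempt and no reset: what is moved stays moved. The work goes in short steps, Python scripts to look and compute and a tool call to move; the robot and the scene stay as the last step left them, time stands still between calls to the robot, and variables do not carry over. Pictures are saved under pics/ and viewed, at most 10 in all, crops included, and the job is handed in when it is done.

Besides the shell and the picture viewer there is one more tool, called after "Request:" by a JSON object that holds its "api" and its "payload", one argument or row to a line. drive_tool: Moves the arm, as the interface text tells. Its arguments: {"type":"object","properties":{"series":{"type":"array"},"newtons":{"type":"number"}},"required":["series"]}

```bash
mkdir -p pics; ls; cat > h.py <<'E'
import numpy as np, cv2
from rig import env, viewer
def shot(n,f=None):
    d=viewer.get_image(n)
    if f: cv2.imwrite('pics/'+f,cv2.cvtColor(d['img'],cv2.COLOR_RGB2BGR))
    R=cv2.Rodrigues(np.array(d['rvec'],float))[0]; t=np.array(d['tvec'],float).ravel()
    K=np.array(d['camera_matrix'],float); D=np.array(d['distortion'],float)
    v,u=np.mgrid[0:480,0:640]
    p=cv2.undistortPoints(np.stack([u.ravel(),v.ravel()],1).astype(np.float64)[:,None],K,D)[:,0]
    z=d['depth'].ravel().astype(float)
    W=(np.c_[p*z[:,None],z]-t)@R
    W[z==0]=np.nan
    d['W']=W.reshape(480,640,3); d['R']=R; d['t']=t
    d['hsv']=cv2.cvtColor(d['img'],cv2.COLOR_RGB2HSV)
    return d
E
python3 - <<'E'
from h import *
for n in ('scene','side'):
    d=shot(n,n+'0.png'); np.save(n+'0.npy',d['W']); np.save(n+'0hsv.npy',d['hsv'])
    print(n,-d['R'].T@d['t'])
s=env.observe(); print(s['tool_rot'],s['position'],s['time_s'],env.pinch_z)
E
```

```text
pics
scene [ 1.20032876 -0.7681399   0.92762241]
side [ 0.48797092 -1.37583707  0.93340938]
[[ 8.98790338e-01  4.38378628e-01 -3.28022666e-04]
 [ 4.38378676e-01 -8.98789494e-01  1.25778274e-03]
 [ 2.56561744e-04 -1.27428111e-03 -9.99999155e-01]] [ 0.24104021 -0.49408299  0.23077425] 0.1 0.0187
```

View pics/scene0.png

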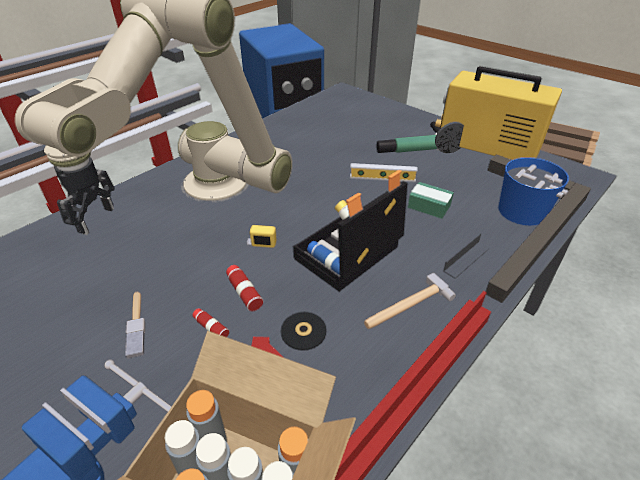

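View pics/side0.png

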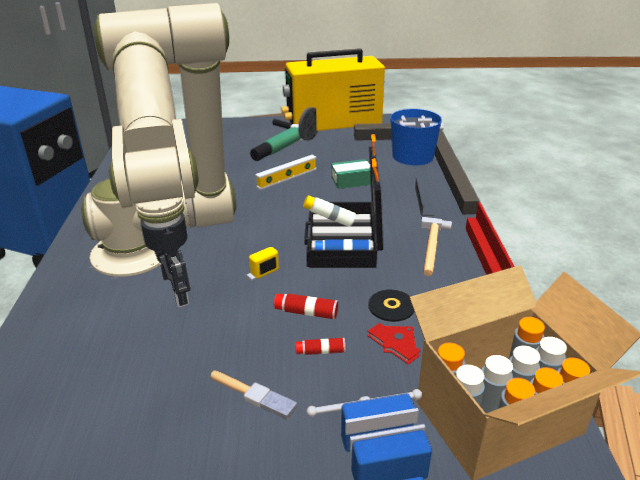

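Scene view: large red can at (243,287), case at (350,240). Side view: red can (275-337, 305), white can (305-355, 210), blue (342,245), lid's edge at (375,190).

```bash
python3 - <<'E'
from h import *
W=np.load('side0.npy');H=np.load('side0hsv.npy')
im=cv2.imread('pics/side0.png')
a=cv2.resize(im[190:325,265:400],None,fx=4.4,fy=4.4,interpolation=cv2.INTER_CUBIC)
im2=cv2.imread('pics/scene0.png')
cv2.imwrite('pics/crop1.png',a)
# red can
h,s,v=[H[...,i].astype(int) for i in range(3)]
def reg(m,u0,u1,v0,v1):
    q=np.zeros_like(m);q[v0:v1,u0:u1]=m[v0:v1,u0:u1];q&=np.isfinite(W[...,0]);return W[q]
p=reg((W[...,2]>0.012),268,345,285,325)
c=p[:,:2].mean(0);_,_,vt=np.linalg.svd(p[:,:2]-c,full_matrices=False);ax=vt[0]*np.sign(vt[0][0])
t=(p[:,:2]-c)@ax;n=(p[:,:2]-c)@np.array([-ax[1],ax[0]])
print('red',c,ax,np.degrees(np.arctan2(ax[1],ax[0])),len(p))
for b in np.arange(-.09,.09,.01):
    k=(t>=b)&(t<b+.01)
    if k.sum()>2: print(round(b,2),k.sum(),n[k].min().round(4),n[k].max().round(4),p[k,2].max().round(4))
print('t',t.min(),t.max())
# case: dark with z 0.045-0.06
for nm in ('side','scene'):
    W=np.load(nm+'0.npy');H=np.load(nm+'0hsv.npy')
    m=(H[...,2]<60)&(W[...,2]>0.050)&(W[...,2]<0.059)&(W[...,0]>.4)&(W[...,0]<.8)&(abs(W[...,1]+.2)<.3)
    q=W[m];print(nm,len(q),cv2.minAreaRect((q[:,:2]*1000).astype(np.float32)) if len(q)>3 else '')
    m=(H[...,0]<18)&(H[...,0]>5)&(H[...,1]>150)&(H[...,2]>120)&(W[...,2]>0.15)&(W[...,2]<.4)&(W[...,0]>.3)&(W[...,0]<.9)
    cc=cv2.connectedComponentsWithStats(m.astype(np.uint8))
    for i in range(1,cc[0]):
        if cc[2][i,4]>8: q=W[cc[1]==i];print(cc[2][i],q.min(0).round(3),q.max(0).round(3),q.mean(0).round(3))
    for lab,mm in (('yellow',(H[...,0]>20)&(H[...,0]<32)&(H[...,1]>120)),('white',(H[...,1]<60)&(H[...,2]>120)),('blue',(H[...,0]>100)&(H[...,0]<125)&(H[...,1]>150))):
        m=mm&(W[...,2]>.03)&(W[...,2]<.2)&(W[...,0]>.4)&(W[...,0]<.72)&(W[...,1]<0.12)&(W[...,1]>-.4)
        cc=cv2.connectedComponentsWithStats(m.astype(np.uint8))
        for i in range(1,cc[0]):
            if cc[2][i,4]>25: q=W[cc[1]==i];print(lab,cc[2][i],q.min(0).round(3),q.max(0).round(3),q.mean(0).round(3))
E
```

```text
red [ 0.48670291 -0.29665543] [ 0.96441041 -0.26440983] -15.331888029058405 1131
-0.09 3 0.0041 0.0073 0.036
-0.08 55 -0.0074 0.0182 0.0464
-0.07 64 -0.0118 0.0269 0.0462
-0.06 63 -0.011 0.0179 0.0479
-0.05 66 -0.0128 0.0204 0.0484
-0.04 78 -0.0128 0.0267 0.0477
-0.03 78 -0.0151 0.0239 0.0486
-0.02 73 -0.0132 0.0254 0.0475
-0.01 78 -0.0125 0.0305 0.049
-0.0 78 -0.0142 0.025 0.0488
0.01 76 -0.0131 0.0245 0.0505
0.02 80 -0.0144 0.0234 0.0486
0.03 76 -0.0135 0.0267 0.051
0.04 78 -0.0141 0.0264 0.0484
0.05 75 -0.014 0.0252 0.0494
0.06 108 -0.0137 0.0295 0.0482
t -0.08109207358578992 0.07017726238563825
side 270 ((591.6087036132812, -9.43365478515625), (196.77804565429688, 214.7646942138672), 0.19906464219093323)
[371 134   4   6  10] [0.675 0.087 0.284] [0.685 0.122 0.289] [0.679 0.104 0.287]
[372 141   4  14  29] [0.676 0.067 0.235] [0.69  0.13  0.288] [0.68  0.078 0.265]
[371 158   8  23  70] [ 0.66  -0.082  0.235] [0.685 0.066 0.287] [ 0.671 -0.049  0.261]
[438 349  27  17  95] [ 0.728 -0.639  0.15 ] [ 0.776 -0.589  0.17 ] [ 0.75  -0.613  0.157]
[534 374  14  18  64] [ 0.884 -0.711  0
[... 1610 characters left out ...]
4  0.065] [ 0.409 -0.105  0.051]
yellow [357 248  11  15  47] [ 0.688 -0.057  0.081] [ 0.693 -0.015  0.113] [ 0.691 -0.035  0.097]
white [339 205  10  14  84] [0.511 0.078 0.065] [0.542 0.105 0.099] [0.526 0.086 0.085]
white [325 250  14  16 112] [ 0.586 -0.11   0.03 ] [ 0.668 -0.034  0.151] [ 0.605 -0.061  0.049]
white [236 280  18  14 108] [ 0.482 -0.311  0.03 ] [ 0.513 -0.27   0.05 ] [ 0.497 -0.291  0.042]
blue [307 241  10  11  58] [ 0.501 -0.067  0.031] [ 0.532 -0.032  0.05 ] [ 0.522 -0.054  0.042]
blue [314 245  17  16 116] [ 0.543 -0.071  0.031] [ 0.589 -0.041  0.054] [ 0.566 -0.056  0.047]
blue [331 257   9  14  62] [ 0.615 -0.111  0.03 ] [ 0.674 -0.049  0.13 ] [ 0.635 -0.074  0.057]
```

View pics/crop1.png

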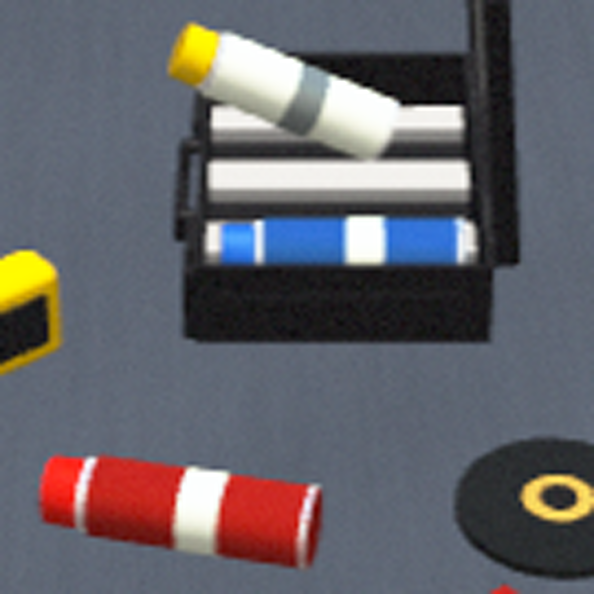

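```bash
cat > fit.py <<'E'
from h import *
from scipy.optimize import least_squares
S={n:(np.load(n+'0.npy'),np.load(n+'0hsv.npy').astype(int)) for n in('side','scene')}
P=np.concatenate([W.reshape(-1,3) for W,_ in S.values()]);H=np.concatenate([h.reshape(-1,3) for _,h in S.values()])
ok=np.isfinite(P).all(1);P=P[ok];H=H[ok]
# red cylinder
m=(P[:,2]>.008)&(P[:,2]<.06)&(abs(P[:,0]-.483)<.095)&(abs(P[:,1]+.29)<.05)&((H[:,0]<8)|(H[:,0]>172)|(H[:,1]<50))&(H[:,2]>90);q=P[m]
def f(x):
    n=np.array([-np.sin(x[2]),np.cos(x[2])]);return np.hypot((q[:,:2]-[.483,x[0]])@n-0*x[1],q[:,2]-x[1])-.0225
r=least_squares(f,[-.29,.0225,-.26],loss='soft_l1',f_scale=.002);x=r.x
a=np.array([np.cos(x[2]),np.sin(x[2])]);t=(q[:,:2]-[.483,x[0]])@a
lo,hi=np.percentile(t,[.5,99.5]);print('red n',len(q),x[0],x[1],'yaw',np.degrees(x[2]),lo,hi,'mid',np.array([.483,x[0]])+a*(lo+hi)/2)
# lid outer face (scene)
W,h=S['scene'];m=(h[...,2]<60)&(W[...,2]>.08)&(W[...,2]<.225)&(W[...,0]>.64)&(W[...,0]<.73)&(W[...,1]>-.15)&(W[...,1]<.14);q=W[m]
def pl(q):
    for _ in range(5):
        c=q.mean(0);n=np.linalg.svd(q-c,full_matrices=False)[2][2];d=(q-c)@n;q=q[abs(d)<.006]
    return c,n*np.sign(n[0]),len(q),q
c,n,k,q=pl(q);print('lid',c,n,k,'yaw',np.degrees(np.arctan2(n[1],n[0])),'theta',np.arcsin(n[0]/1)if 0 else np.pi/2-np.arcsin(n[2]));print(q.min(0),q.max(0))
# case right outer wall (side)
W,h=S['side'];m=(h[...,2]<70)&(W[...,2]>.006)&(W[...,2]<.048)&(W[...,0]>.5)&(W[...,0]<.68)&(W[...,1]>-.16)&(W[...,1]<-.1);q=W[m]
c2,n2,k,q=pl(q);print('rwall',c2,n2,k,'yaw',np.degrees(np.arctan2(-n2[0],n2[1])),q.min(0),q.max(0))
# blue can
m=(H[:,0]>95)&(H[:,0]<128)&(H[:,1]>130)&(P[:,2]>.02)&(P[:,2]<.06)&(P[:,0]>.49)&(P[:,0]<.68)&(P[:,1]>-.12)&(P[:,1]<0);q=P[m]
def f(x):
    n=np.array([-np.sin(x[2]),np.cos(x[2])]);return np.hypot((q[:,:2]-[.59,x[0]])@n,q[:,2]-.0275)-.0225
x=least_squares(f,[-.07,0,-.07],loss='soft_l1',f_scale=.002).x;print('blue',len(q),x[0],np.degrees(x[2]),q[:,0].min(),q[:,0].max())
# white can cylinder 
for lab,m in(('cap',(H[:,0]>20)&(H[:,0]<32)&(H[:,1]>120)),('body',(H[:,1]<60)&(H[:,2]>120))):
    m=m&(P[:,2]>.03)&(P[:,2]<.13)&(P[:,0]>.45)&(P[:,0]<.64)&(P[:,1]>.04)&(P[:,1]<.13);q=P[m];print(lab,len(q),np.percentile(q,[1,50,99],axis=0).round(4).tolist())
E
python3 fit.py
```

```text
red n 1942 -0.2822126023195676 0.0230926638977168 yaw -16.782970895694948 -0.07125838822455126 0.07841761581144344 mid [ 0.48642714 -0.28324621]
lid [0.68820172 0.00394133 0.15572852] [ 0.99546235 -0.05355497  0.07865484] 2560 yaw -3.0794921287712187 theta 1.4920601626643524
[ 0.67134282 -0.11231808  0.08010521] [0.70289301 0.13993109 0.22488038]
rwall [ 0.5944569  -0.10557469  0.02778685] [0.03915963 0.99903615 0.01983163] 715 yaw -2.244696796892768 [ 0.50077267 -0.11427063  0.00604874] [ 0.67574638 -0.10002177  0.04797826]
blue 776 -0.04897909164147161 -4.179561982539158 0.5012721332832637 0.6597012884804121
cap 168 [[0.4892, 0.0794, 0.0729], [0.5037, 0.0907, 0.0952], [0.5185, 0.1138, 0.1066]]
body 664 [[0.5119, 0.072, 0.0321], [0.5576, 0.0835, 0.0681], [0.6311, 0.1068, 0.0979]]
```

Request:
{"api": "drive_tool", "payload": {
  "series": [
    [[0.15,-0.04,0.0],21,0.085],
    [[0.313,-0.082,0.03],43,0.085],
    [[0.313,-0.082,0.05],43,0.085],
    [[0.313,-0.082,0.07],43,0.085],
    [[0.313,-0.082,0.07],43,0.085],
    [[0.313,-0.082,0.07],43,0.085],
    [[0.313,-0.082,0.07],43,0.085],
    [[0.313,-0.082,0.07],43,0.085],
    [[0.313,-0.082,0.07],43,0.085],
    [[0.313,-0.082,0.07],43,0.085]
  ],
  "newtons": 40
}}

```text
time_s: 1.1
position: [0.486, -0.2841, 0.1615]
tool_rot: [[0.956, -0.293, -0.0], [-0.293, -0.956, -0.0], [0.0, 0.0, -1.0]]
ft_force: [-0.4, -1.2, 0.3]
grip_width: 0.0846
gripper_force: 0.0
```

```bash
cat >> h.py <<'E'
def rel(*tg):
    "tg: world targets (x,y,z[,yaw of tool x, deg]) -> tool shifts + turn"
    s=env.observe();R=np.array(s['tool_rot']);p=np.array(s['position']);y0=np.degrees(np.arctan2(R[1,0],R[0,0]))
    print('pos',p.round(4),'yaw',y0.round(2),'t',s['time_s'],'F',np.round(s['ft_force'],1),'w',s['grip_width'])
    for g in tg: print(g,'->',(R.T@(np.array(g[:3])-p)).round(4),round(-((g[3]-y0+180)%360-180),2) if len(g)>3 else '')
O=np.array([.590,.0245]);YAW=-3.1
def case(x,y,z):
    a=np.radians(YAW);return (*(O+[x*np.cos(a)-y*np.sin(a),x*np.sin(a)+y*np.cos(a)]),z)
E
python3 - <<'E'
from h import *
from scipy.optimize import least_squares
d=shot('wrist','w1.png');W=d['W'];h=d['hsv'].astype(int)
m=(W[...,2]>.008)&(W[...,2]<.06)&(abs(W[...,0]-.486)<.1)&(abs(W[...,1]+.283)<.05)&((h[...,0]<8)|(h[...,0]>172)|(h[...,1]<50))&(h[...,2]>90);q=W[m]
def f(x):
    n=np.array([-np.sin(x[2]),np.cos(x[2])]);return np.hypot((q[:,:2]-[.483,x[0]])@n,q[:,2]-.0225)-.0225
x=least_squares(f,[-.283,0,-.28],loss='soft_l1',f_scale=.002).x
a=np.array([np.cos(x[2]),np.sin(x[2])]);t=(q[:,:2]-[.483,x[0]])@a;lo,hi=np.percentile(t,[.5,99.5])
mid=np.array([.483,x[0]])+a*(lo+hi)/2;print(len(q),np.degrees(x[2]),lo,hi,mid)
rel((*mid,.010,np.degrees(x[2])))
E
```

```text
8626 -15.915359588155786 -0.07070969237082801 0.07677191295452915 [ 0.48591492 -0.28163942]
pos [ 0.4858 -0.2845  0.1617] yaw -17.09 t 1.15 F [-0.1  0.6 -0.1] w 0.08481037939541823
(np.float64(0.485914921266765), np.float64(-0.28163941579637036), 0.01, np.float64(-15.915359588155786)) -> [-0.0008 -0.0028  0.1517] -1.17
```

View pics/w1.png

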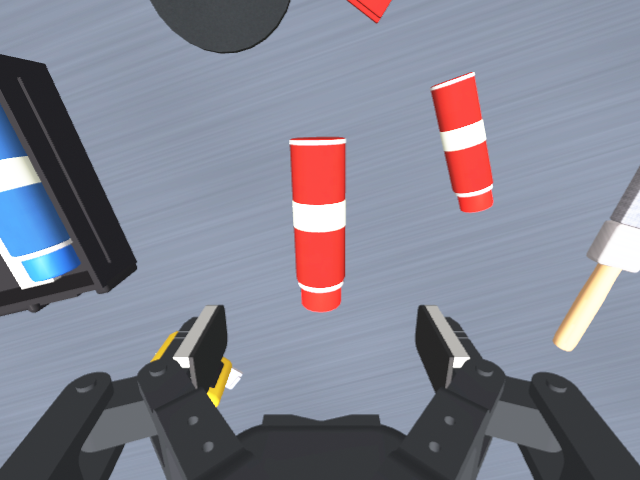

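The wrist view shows the red can upright in picture at (318,220), cap at (321,298), aligned between the fingers.

Request:
{"api": "drive_tool", "payload": {
  "series": [
    [[-0.001,-0.003,0.05],-1.2,0.085],
    [[-0.001,-0.003,0.1],-1.2,0.085],
    [[-0.001,-0.003,0.13],-1.2,0.085],
    [[-0.001,-0.003,0.15],-1.2,0.085],
    [[-0.001,-0.003,0.152],-1.2,0.085],
    [[-0.001,-0.003,0.152],-1.2,0.04],
    [[-0.001,-0.003,0.152],-1.2,0.04],
    [[-0.001,-0.003,0.152],-1.2,0.04],
    [[-0.001,-0.003,0.152],-1.2,0.04],
    [[-0.001,-0.003,0.152],-1.2,0.04],
    [[-0.001,-0.003,0.152],-1.2,0.04],
    [[-0.001,-0.003,0.152],-1.2,0.04],
    [[-0.001,-0.003,0.152],-1.2,0.04]
  ],
  "newtons": 40
}}

```text
time_s: 2.45
position: [0.4868, -0.281, 0.011]
tool_rot: [[0.962, -0.272, 0.002], [-0.272, -0.962, -0.002], [0.003, 0.002, -1.0]]
ft_force: [-1.6, 0.5, 5.6]
grip_width: 0.0434
gripper_force: 40.1
```

```bash
python3 - <<'E'
from h import *
c=case(0,0,0)
print(c)
rel((.486,-.2816,.13),(*c[:2],.13,YAW),(*c[:2],.016,YAW))
E
```

```text
(np.float64(0.59), np.float64(0.0245), 0)
pos [ 0.4868 -0.281   0.011 ] yaw -15.8 t 2.45 F [-1.6  0.5  5.6] w 0.04339020635374567
(0.486, -0.2816, 0.13) -> [-0.0004  0.001  -0.119 ] 
(np.float64(0.59), np.float64(0.0245), 0.13, -3.1) -> [ 0.0164 -0.3218 -0.1195] -12.7
(np.float64(0.59), np.float64(0.0245), 0.016, -3.1) -> [ 0.0161 -0.322  -0.0055] -12.7
```

Request:
{"api": "drive_tool", "payload": {
  "series": [
    [[0.0,0.0,-0.02],0,0.04],
    [[0.0,0.0,-0.05],0,0.04],
    [[0.0,0.0,-0.09],0,0.04],
    [[0.002,-0.03,-0.115],-2,0.04],
    [[0.004,-0.07,-0.12],-5,0.04],
    [[0.007,-0.115,-0.12],-9,0.04],
    [[0.01,-0.16,-0.12],-12,0.04],
    [[0.012,-0.205,-0.12],-12.7,0.04],
    [[0.014,-0.25,-0.12],-12.7,0.04],
    [[0.016,-0.29,-0.12],-12.7,0.04],
    [[0.016,-0.312,-0.12],-12.7,0.04],
    [[0.016,-0.322,-0.12],-12.7,0.04],
    [[0.016,-0.322,-0.12],-12.7,0.04],
    [[0.016,-0.322,-0.12],-12.7,0.04]
  ]
}}

```text
time_s: 3.85
position: [0.5893, 0.0242, 0.1296]
tool_rot: [[0.999, -0.055, 0.0], [-0.055, -0.999, -0.0], [0.0, 0.0, -1.0]]
ft_force: [-0.0, -0.1, -1.5]
grip_width: 0.0437
gripper_force: 41.6
```

```bash
python3 - <<'E'
from h import *
a=shot('side');b=shot('scene')
A=cv2.resize(a['img'][120:290,250:420],(400,400));B=cv2.resize(b['img'][150:320,250:420],(400,400))
cv2.imwrite('pics/p3.png',cv2.cvtColor(np.hstack([A,B]),cv2.COLOR_RGB2BGR))
# insert channel edges from wrist-free side view: insert top points (grey) z .012-.018
W=np.concatenate([a['W'].reshape(-1,3),b['W'].reshape(-1,3)]);h=np.concatenate([a['hsv'].reshape(-1,3),b['hsv'].reshape(-1,3)]).astype(int)
c=np.radians(YAW);R=np.array([[np.cos(c),-np.sin(c)],[np.sin(c),np.cos(c)]])
L=(W[:,:2]-O)@R
m=((h[:,0]<8)|(h[:,0]>172))&(h[:,1]>120)&(W[:,2]>.09)&(abs(L[:,0])<.12)&(abs(L[:,1])<.06)
q=np.c_[L[m],W[m,2]];print(len(q),np.percentile(q,[1,50,99],axis=0).round(4))
x,y=np.polyfit(q[:,0],q[:,2],1);print('slope',x,y)
np.savez('s3.npz',L=L,z=W[:,2],h=h)
rel((*case(0,0,.016),YAW))
E
```

```text
687 [[-0.075  -0.0497  0.123 ]
 [-0.0212 -0.0178  0.1521]
 [ 0.0679  0.0045  0.1844]]
slope -0.0010948636897130438 0.15075905891966046
pos [0.5893 0.0239 0.1295] yaw -3.19 t 3.95 F [-0.1  0.6 -0.9] w 0.044006847546246286
(np.float64(0.59), np.float64(0.0245), 0.016, -3.1) -> [ 0.0007 -0.0007  0.1135] -0.09
```

View pics/p3.png

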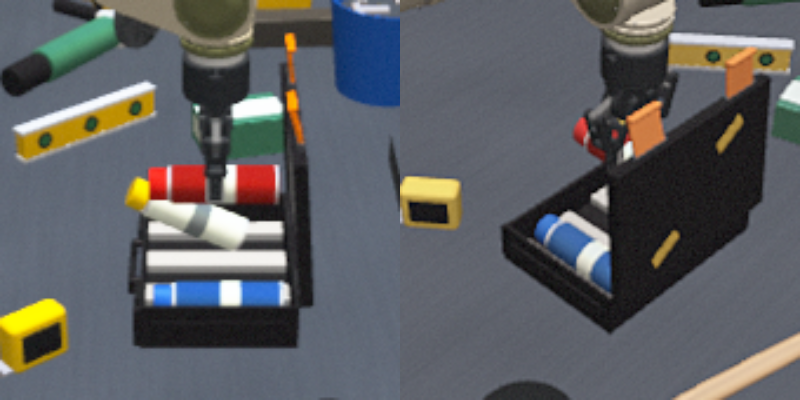

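The can hangs level over the case (left half (215,185)), lid and latches untouched; check channel centring on the grey ribs.

```bash
python3 - <<'E'
from h import *
c=np.radians(YAW);R=np.array([[np.cos(c),-np.sin(c)],[np.sin(c),np.cos(c)]])
for n in('side','scene'):
    W=np.load(n+'0.npy').reshape(-1,3);h=np.load(n+'0hsv.npy').reshape(-1,3).astype(int);L=(W[:,:2]-O)@R
    m=(h[:,1]<45)&(h[:,2]>150)&(W[:,2]>.008)&(W[:,2]<.021)&(abs(L[:,0])<.085)&(abs(L[:,1])<.12)
    k,e=np.histogram(L[m,1],np.arange(-.1,.1,.005));print(n,dict(zip(e[:-1].round(3).tolist(),k.tolist())))
    print(np.percentile(L[m,0],[1,99]))
E
```

```text
side {-0.1: 0, -0.095: 0, -0.09: 0, -0.085: 0, -0.08: 0, -0.075: 0, -0.07: 0, -0.065: 0, -0.06: 3, -0.055: 6, -0.05: 2, -0.045: 5, -0.04: 7, -0.035: 4, -0.03: 6, -0.025: 0, -0.02: 0, -0.015: 1, -0.01: 0, -0.005: 0, 0.0: 0, 0.005: 0, 0.01: 1, 0.015: 20, 0.02: 45, 0.025: 50, 0.03: 45, 0.035: 54, 0.04: 56, 0.045: 49, 0.05: 26, 0.055: 4, 0.06: 2, 0.065: 0, 0.07: 0, 0.075: 0, 0.08: 0, 0.085: 2, 0.09: 15}
[-0.08082259  0.08445036]
scene {-0.1: 0, -0.095: 1, -0.09: 0, -0.085: 0, -0.08: 0, -0.075: 0, -0.07: 0, -0.065: 0, -0.06: 0, -0.055: 0, -0.05: 0, -0.045: 0, -0.04: 10, -0.035: 28, -0.03: 27, -0.025: 21, -0.02: 2, -0.015: 2, -0.01: 0, -0.005: 0, 0.0: 0, 0.005: 0, 0.01: 0, 0.015: 0, 0.02: 13, 0.025: 7, 0.03: 7, 0.035: 5, 0.04: 2, 0.045: 0, 0.05: 0, 0.055: 0, 0.06: 0, 0.065: 0, 0.07: 0, 0.075: 0, 0.08: 0, 0.085: 0, 0.09: 0}
[-0.08342046 -0.00332667]
```

Request:
{"api": "drive_tool", "payload": {
  "series": [
    [[0.001,0.0,0.03],0,0.04],
    [[0.001,0.0,0.06],0,0.04],
    [[0.001,0.0,0.08],0,0.04],
    [[0.001,0.0,0.092],0,0.04],
    [[0.001,0.0,0.1],0,0.04],
    [[0.001,0.0,0.105],0,0.04],
    [[0.001,0.0,0.109],0,0.04],
    [[0.001,0.0,0.112],0,0.04],
    [[0.001,0.0,0.1135],0,0.04],
    [[0.001,0.0,0.1135],0,0.04],
    [[0.001,0.0,0.1135],0,0.04]
  ]
}}

```text
time_s: 5.05
position: [0.5906, 0.0252, 0.0161]
tool_rot: [[0.999, -0.054, 0.001], [-0.054, -0.999, -0.0], [0.001, 0.0, -1.0]]
ft_force: [-0.4, -0.1, -1.3]
grip_width: 0.0438
gripper_force: 41.8
```

Request:
{"api": "drive_tool", "payload": {
  "series": [
    [[0.0,0.0,0.0007],0,0.04],
    [[0.0,0.0,0.0014],0,0.04],
    [[0.0,0.0,0.0014],0,0.04]
  ]
}}

```text
time_s: 5.35
position: [0.5907, 0.0252, 0.016]
tool_rot: [[0.999, -0.054, 0.001], [-0.054, -0.999, -0.0], [0.001, 0.0, -1.0]]
ft_force: [-3.4, -0.1, 11.5]
grip_width: 0.0438
gripper_force: 43.0
```

Request:
{"api": "drive_tool", "payload": {
  "series": [
    [[0.0,0.0,0.0],0,0.05],
    [[0.0,0.0,0.0],0,0.062],
    [[0.0,0.0,0.0],0,0.062],
    [[0.0,0.0,0.0],0,0.062],
    [[0.0,0.0,-0.02],0,0.062],
    [[0.0,0.0,-0.06],0,0.062],
    [[0.0,0.0,-0.11],0,0.062],
    [[0.0,0.0,-0.15],0,0.062],
    [[-0.05,-0.02,-0.17],0,0.0],
    [[-0.1,-0.05,-0.17],0,0.0],
    [[-0.145,-0.073,-0.15],0,0.0],
    [[-0.145,-0.073,-0.11],0,0.0],
    [[-0.145,-0.073,-0.07],0,0.0],
    [[-0.145,-0.073,-0.05],0,0.0],
    [[-0.145,-0.073,-0.05],0,0.0],
    [[-0.145,-0.073,-0.05],0,0.0]
  ]
}}

```text
time_s: 6.95
position: [0.4501, 0.1059, 0.0649]
tool_rot: [[0.999, -0.054, 0.0], [-0.054, -0.999, 0.0], [0.0, -0.0, -1.0]]
ft_force: [0.4, -0.5, 0.7]
grip_width: -0.0
gripper_force: 0.0
```

```bash
python3 - <<'E'
from h import *
a=shot('side');b=shot('scene')
A=cv2.resize(a['img'][120:290,250:420],(400,400));B=cv2.resize(b['img'][150:320,250:420],(400,400))
cv2.imwrite('pics/p4.png',cv2.cvtColor(np.hstack([A,B]),cv2.COLOR_RGB2BGR))
c=np.radians(YAW);R=np.array([[np.cos(c),-np.sin(c)],[np.sin(c),np.cos(c)]])
W=a['W'].reshape(-1,3);h=a['hsv'].reshape(-1,3).astype(int);L=(W[:,:2]-O)@R
m=((h[:,0]<8)|(h[:,0]>172))&(h[:,1]>120)&(W[:,2]>.02)&(abs(L[:,0])<.12)&(abs(L[:,1])<.06)
print('red',m.sum(),np.percentile(np.c_[L[m],W[m,2]],[2,50,98],axis=0).round(4))
m=(h[:,0]>20)&(h[:,0]<32)&(h[:,1]>120)&(W[:,2]>.05)&(W[:,2]<.13)&(abs(L[:,0])<.13)&(abs(L[:,1]-.074)<.04)
print('cap',m.sum(),np.percentile(np.c_[L[m],W[m,2]],[2,50,98],axis=0).round(4))
rel((*case(-.09,.074,.066),YAW))
E
```

```text
red 564 [[-0.0715 -0.026   0.023 ]
 [-0.0099 -0.0163  0.0415]
 [ 0.0682  0.0099  0.0526]]
cap 111 [[-0.1045  0.0513  0.0729]
 [-0.092   0.0613  0.0929]
 [-0.0781  0.0823  0.1052]]
pos [0.4505 0.1058 0.0656] yaw -3.11 t 7.05 F [0.1 0.2 0.4] w -6.436359336514277e-05
(np.float64(0.5041335318315143), np.float64(0.10325880677276944), 0.066, -3.1) -> [ 0.0537 -0.0003 -0.0002] -0.01
```

View pics/p4.png

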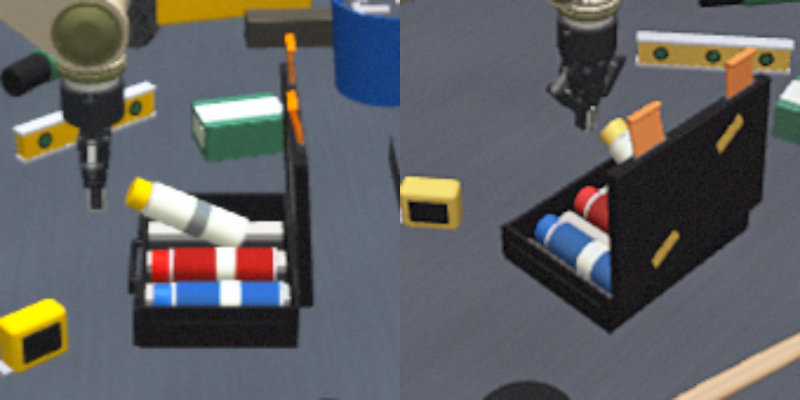

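Red lies flat in the middle channel (left half (218,265)); white cap at (140,193) with the closed fingers ahead of it at (95,190). Push.

Request:
{"api": "drive_tool", "payload": {
  "series": [
    [[0.015,0.0,0.0],0,0.0],
    [[0.022,0.0,0.0],0,0.0],
    [[0.027,0.0,0.0],0,0.0],
    [[0.032,0.0,0.0],0,0.0],
    [[0.037,0.0,0.0],0,0.0],
    [[0.042,0.0,0.0],0,0.0],
    [[0.045,0.0,0.0],0,0.0]
  ]
}}

```text
time_s: 7.75
position: [0.4949, 0.1035, 0.0644]
tool_rot: [[0.999, -0.054, 0.0], [-0.054, -0.999, -0.0], [0.0, 0.0, -1.0]]
ft_force: [-1.3, -0.0, -0.9]
grip_width: 0.0002
gripper_force: 0.6
```

Request:
{"api": "drive_tool", "payload": {
  "series": [
    [[0.004,0.0,0.0],0,0.0],
    [[0.008,0.0,0.0],0,0.0],
    [[0.012,0.0,0.0],0,0.0],
    [[0.016,0.0,0.0],0,0.0],
    [[0.018,0.0,0.0],0,0.0],
    [[0.018,0.0,0.0],0,0.0]
  ]
}}

```text
time_s: 8.35
position: [0.5129, 0.1025, 0.0644]
tool_rot: [[0.999, -0.054, 0.0], [-0.054, -0.999, 0.0], [0.0, -0.0, -1.0]]
ft_force: [-0.4, 0.2, 0.1]
grip_width: 0.0004
gripper_force: 0.3
```

```bash
cat > st.py <<'E'
from h import *
a=shot('side');c=np.radians(YAW);R=np.array([[np.cos(c),-np.sin(c)],[np.sin(c),np.cos(c)]])
W=a['W'].reshape(-1,3);h=a['hsv'].reshape(-1,3).astype(int);L=(W[:,:2]-O)@R
def pr(n,m):
    if m.sum(): print(n,m.sum(),np.percentile(np.c_[L[m],W[m,2]],[2,50,98],axis=0).round(4).tolist())
pr('cap',(h[:,0]>20)&(h[:,0]<32)&(h[:,1]>120)&(W[:,2]>.02)&(W[:,2]<.13)&(abs(L[:,0])<.13)&(abs(L[:,1]-.074)<.04))
pr('white',(h[:,1]<60)&(h[:,2]>130)&(W[:,2]>.025)&(W[:,2]<.13)&(abs(L[:,0])<.1)&(abs(L[:,1]-.07)<.025))
pr('red',((h[:,0]<8)|(h[:,0]>172))&(h[:,1]>120)&(W[:,2]>.02)&(abs(L[:,0])<.12)&(abs(L[:,1])<.04))
rel()
E
python3 st.py
```

```text
cap 115 [[-0.0671, 0.0522, 0.0704], [-0.0524, 0.0623, 0.0893], [-0.0381, 0.0829, 0.1018]]
white 585 [[-0.0381, 0.0483, 0.0288], [0.0165, 0.0573, 0.0626], [0.0778, 0.0812, 0.0933]]
red 559 [[-0.0716, -0.0273, 0.0226], [-0.0098, -0.0158, 0.0415], [0.0683, 0.0064, 0.0525]]
pos [0.5126 0.1025 0.0644] yaw -3.1 t 8.4 F [-1.6  0.6 -0.1] w -0.0003769645123302808
```

Request:
{"api": "drive_tool", "payload": {
  "series": [
    [[-0.006,0.0,0.0],0,0.0],
    [[-0.015,0.0,0.0],0,0.0],
    [[-0.03,0.0,0.0],0,0.0],
    [[-0.03,0.0,0.0],0,0.0],
    [[-0.03,0.0,0.0],0,0.0]
  ]
}}

```text
time_s: 8.9
position: [0.4827, 0.1041, 0.0648]
tool_rot: [[0.999, -0.054, 0.001], [-0.054, -0.999, -0.0], [0.001, 0.0, -1.0]]
ft_force: [0.3, -1.2, 0.1]
grip_width: 0.0
gripper_force: 0.0
```

```bash
python3 st.py
```

```text
cap 89 [[-0.0821, 0.0515, 0.022], [-0.0704, 0.061, 0.0393], [-0.0615, 0.0779, 0.0487]]
white 506 [[-0.0557, 0.0483, 0.0259], [0.0026, 0.0592, 0.0429], [0.0662, 0.0801, 0.0539]]
red 558 [[-0.0716, -0.0267, 0.022], [-0.0098, -0.016, 0.0418], [0.0683, 0.0074, 0.0521]]
pos [0.4831 0.1041 0.0647] yaw -3.1 t 8.95 F [-0.4  0.3  0. ] w -3.0875150952925214e-05
```

White now lies flat. Next: go over the lid to behind it.

Request:
{"api": "drive_tool", "payload": {
  "series": [
    [[-0.01,0.0,-0.05],0,0.0],
    [[-0.01,0.0,-0.1],0,0.0],
    [[-0.01,0.02,-0.15],0,0.0],
    [[0.0,0.05,-0.19],0,0.0],
    [[0.03,0.074,-0.205],0,0.0],
    [[0.08,0.074,-0.205],0,0.0],
    [[0.13,0.074,-0.205],0,0.0],
    [[0.18,0.074,-0.205],0,0.0],
    [[0.225,0.074,-0.205],0,0.0],
    [[0.24,0.074,-0.205],0,0.0],
    [[0.24,0.074,-0.205],0,0.0],
    [[0.24,0.074,-0.205],0,0.0],
    [[0.24,0.074,-0.205],0,0.0]
  ]
}}

```text
time_s: 10.25
position: [0.7175, 0.0174, 0.2703]
tool_rot: [[0.999, -0.054, 0.001], [-0.054, -0.999, -0.0], [0.001, 0.0, -1.0]]
ft_force: [-0.1, -0.1, 0.0]
grip_width: 0.0
gripper_force: 0.0
```

```bash
cat > lid.py <<'E'
from h import *
H=.09
def T(th,r=.16,back=0): return case(H-r*np.cos(th)+.016*np.sin(th)+.011+back,0,.055+r*np.sin(th)+.016*np.cos(th))
print(case(.13,0,.216))
rel((*case(.13,0,.27),YAW),case(.13,0,.216),*[T(t) for t in np.arange(1.5,-.01,-.1)])
E
python3 lid.py
```

```text
(np.float64(0.7198097671424075), np.float64(0.017469754311979214), 0.216)
pos [0.7175 0.0174 0.2703] yaw -3.09 t 10.25 F [-0.1 -0.1  0. ] w 1.4924099349193437e-06
(np.float64(0.7198097671424075), np.float64(0.017469754311979214), 0.27, -3.1) -> [ 0.0023 -0.0002  0.0003] 0.01
(np.float64(0.7198097671424075), np.float64(0.017469754311979214), 0.216) -> [ 0.0023 -0.0002  0.0543] 
(np.float64(0.6954873784929647), np.float64(0.018787007795205358), np.float64(0.21573099308333196)) -> [-0.0221 -0.0002  0.0545] 
(np.float64(0.6794413787876175), np.float64(0.019656028075588), np.float64(0.21539143108455747)) -> [-0.0382 -0.0002  0.0549] 
(np.float64(0.663509392272907), np.float64(0.02051887362228537), np.float64(0.21344929092474427)) -> [-0.0541 -0.0002  0.0568] 
(np.float64(0.6478506060916737), np.float64(0.021366923167813683), np.float64(0.209923977826383)) -> [-0.0698 -0.0002  0.0603] 
(np.float64(0.6326214776593339), np.float64(0.022191703281441932), np.float64(0.2048507155526389)) -> [-0.0851 -0.0002  0.0654] 
(np.float64(0.617974171393103), np.float64(0.0229849730329108), np.float64(0.1
[... 640 characters left out ...]
t64(0.1457494071669183)) -> [-0.1595 -0.0002  0.1244] 
(np.float64(0.5499196711221939), np.float64(0.026670673019993412), np.float64(0.1320439106734301)) -> [-0.1679 -0.0002  0.1381] 
(np.float64(0.5429434452109084), np.float64(0.027048491909982403), np.float64(0.11756861689182387)) -> [-0.1749 -0.0002  0.1526] 
(np.float64(0.5374450747223402), np.float64(0.02734627301127651), np.float64(0.10246815817266948)) -> [-0.1805 -0.0002  0.1677] 
(np.float64(0.5334794975568913), np.float64(0.02756104099354495), np.float64(0.08689341330794073)) -> [-0.1844 -0.0002  0.1833] 
(np.float64(0.5310863364507534), np.float64(0.027690649966101745), np.float64(0.07099999999999979)) -> [-0.1868 -0.0002  0.1992]
```

Request:
{"api": "drive_tool", "payload": {
  "series": [
    [[0.002,0.0,0.02],0,0.0],
    [[0.002,0.0,0.045],0,0.0],
    [[0.0,0.0,0.054],0,0.0],
    [[-0.012,0.0,0.0545],0,0.0],
    [[-0.022,0.0,0.0545],0,0.0],
    [[-0.03,0.0,0.0545],0,0.0],
    [[-0.038,0.0,0.055],0,0.0],
    [[-0.046,0.0,0.056],0,0.0],
    [[-0.054,0.0,0.057],0,0.0],
    [[-0.062,0.0,0.0585],0,0.0],
    [[-0.07,0.0,0.06],0,0.0],
    [[-0.078,0.0,0.063],0,0.0],
    [[-0.085,0.0,0.0655],0,0.0],
    [[-0.092,0.0,0.0685],0,0.0],
    [[-0.1,0.0,0.072],0,0.0],
    [[-0.107,0.0,0.076],0,0.0],
    [[-0.114,0.0,0.08],0,0.0],
    [[-0.12,0.0,0.0845],0,0.0],
    [[-0.127,0.0,0.089],0,0.0],
    [[-0.133,0.0,0.0945],0,0.0]
  ]
}}

```text
time_s: 12.25
position: [0.5848, 0.0245, 0.1745]
tool_rot: [[0.999, -0.054, -0.0], [-0.054, -0.999, 0.0], [-0.0, -0.0, -1.0]]
ft_force: [-0.7, 0.0, 2.7]
grip_width: 0.0001
gripper_force: 0.8
```

```bash
python3 - <<'E'
from h import *
a=shot('side');b=shot('scene')
A=cv2.resize(a['img'][120:290,250:420],(400,400));B=cv2.resize(b['img'][150:320,250:420],(400,400))
cv2.imwrite('pics/p5.png',cv2.cvtColor(np.hstack([A,B]),cv2.COLOR_RGB2BGR))
E
python3 lid.py | tail -11
```

```text
(np.float64(0.617974171393103), np.float64(0.0229849730329108), np.float64(0.19828019446315365)) -> [ 0.0337 -0.0002 -0.0244] 
(np.float64(0.6040550383354374), np.float64(0.023738806333083732), np.float64(0.19027806503272793)) -> [ 0.0198 -0.0002 -0.0164] 
(np.float64(0.5910031538627958), np.float64(0.024445671128809552), np.float64(0.18092428189347823)) -> [ 0.0068 -0.0002 -0.007 ] 
(np.float64(0.5789489280904493), np.float64(0.02509850466070781), np.float64(0.1703123049545823)) -> [-0.0053 -0.0002  0.0036] 
(np.float64(0.5680128028577179), np.float64(0.025690784031925845), np.float64(0.1585481655817604)) -> [-0.0162 -0.0002  0.0154] 
(np.float64(0.5583040483129248), np.float64(0.026216591382767985), np.float64(0.1457494071669183)) -> [-0.0259 -0.0002  0.0282] 
(np.float64(0.5499196711221939), np.float64(0.026670673019993412), np.float64(0.1320439106734301)) -> [-0.0342 -0.0002  0.042 ] 
(np.float64(0.5429434452109084), np.float64(0.027048491909982403), np.float64(0.11756861689182387)) -> [-0.0412 -0.0002  0.0565] 
(np.float64(0.5374450747223402), np.float64(0.02734627301127651), np.float64(0.10246815817266948)) -> [-0.0467 -0.0002  0.0716] 
(np.float64(0.5334794975568913), np.float64(0.02756104099354495), np.float64(0.08689341330794073)) -> [-0.0506 -0.0002  0.0872] 
(np.float64(0.5310863364507534), np.float64(0.027690649966101745), np.float64(0.07099999999999979)) -> [-5.300e-02 -1.000e-04  1.031e-01]
```

View pics/p5.png

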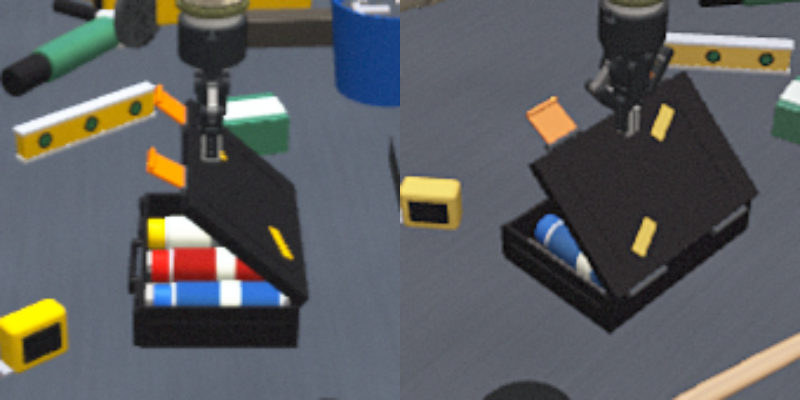

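Lid is about half way down, all three cans flat at (165-265, 230-295) left half. Continue, slowing at the end.

Request:
{"api": "drive_tool", "payload": {
  "series": [
    [[-0.011,0.0,0.0095],0,0.0],
    [[-0.0165,0.0,0.0155],0,0.0],
    [[-0.021,0.0,0.022],0,0.0],
    [[-0.026,0.0,0.028],0,0.0],
    [[-0.03,0.0,0.035],0,0.0],
    [[-0.034,0.0,0.042],0,0.0],
    [[-0.038,0.0,0.049],0,0.0],
    [[-0.041,0.0,0.0565],0,0.0],
    [[-0.044,0.0,0.064],0,0.0],
    [[-0.047,0.0,0.0715],0,0.0],
    [[-0.049,0.0,0.078],0,0.0],
    [[-0.05,0.0,0.084],0,0.0],
    [[-0.051,0.0,0.089],0,0.0],
    [[-0.052,0.0,0.093],0,0.0],
    [[-0.053,0.0,0.096],0,0.0],
    [[-0.053,0.0,0.098],0,0.0],
    [[-0.053,0.0,0.1],0,0.0],
    [[-0.053,0.0,0.1015],0,0.0],
    [[-0.053,0.0,0.103],0,0.0],
    [[-0.053,0.0,0.103],0,0.0]
  ]
}}

```text
time_s: 14.35
position: [0.5325, 0.0273, 0.0718]
tool_rot: [[0.999, -0.054, -0.0], [-0.054, -0.999, 0.0], [-0.0, -0.0, -1.0]]
ft_force: [1.0, 0.3, 0.3]
grip_width: 0.0002
gripper_force: 0.0
```

Request:
{"api": "drive_tool", "payload": {
  "series": [
    [[0.0,0.0,0.001],0,0.0],
    [[0.0,0.0,0.002],0,0.0],
    [[0.0,0.0,0.002],0,0.0]
  ]
}}

```text
time_s: 14.65
position: [0.5326, 0.0273, 0.071]
tool_rot: [[0.999, -0.054, 0.001], [-0.054, -0.999, -0.0], [0.001, 0.0, -1.0]]
ft_force: [-3.2, 0.0, 10.9]
grip_width: 0.0002
gripper_force: 5.3
```

```bash
cat > lat.py <<'E'
from h import *
c=np.radians(YAW);R=np.array([[np.cos(c),-np.sin(c)],[np.sin(c),np.cos(c)]])
for n in('side','scene'):
    a=shot(n);W=a['W'].reshape(-1,3);h=a['hsv'].reshape(-1,3).astype(int);L=(W[:,:2]-O)@R
    for y in(.075,-.075):
        m=(h[:,0]<20)&(h[:,0]>5)&(h[:,1]>150)&(h[:,2]>100)&(W[:,2]>.01)&(W[:,2]<.13)&(L[:,0]<-.06)&(L[:,0]>-.17)&(abs(L[:,1]-y)<.04)
        if m.sum()>3: print(n,y,m.sum(),np.percentile(np.c_[L[m],W[m,2]],[2,50,98],axis=0).round(4).tolist())
    m=(h[:,2]<70)&(W[:,2]>.05)&(W[:,2]<.1)&(abs(L[:,0])<.08)&(abs(L[:,1])<.12)
    if m.sum(): print('lid z vs x',np.polyfit(L[m,0],W[m,2],1),m.sum())
rel()
E
python3 lat.py
```

```text
side 0.075 45 [[-0.1375, 0.0473, 0.0637], [-0.1245, 0.0567, 0.0683], [-0.093, 0.098, 0.075]]
side -0.075 65 [[-0.1376, -0.1015, 0.0574], [-0.1253, -0.0796, 0.0639], [-0.0936, -0.0504, 0.0711]]
lid z vs x [-0.00655417  0.07210101] 2261
scene -0.075 118 [[-0.136, -0.0975, 0.0604], [-0.1173, -0.0781, 0.0655], [-0.0954, -0.0572, 0.0714]]
lid z vs x [-0.00581132  0.07253375] 2807
pos [0.5326 0.0273 0.071 ] yaw -3.09 t 14.75 F [-3.4  0.5 10.3] w 0.00011986398781200384
```

Lid is shut (slope ≈0, top 72 mm); latches stick straight out. Left latch first.

```bash
cat > lp.py <<'E'
from h import *
import sys
def T(f,y,o=0): 
    r=.036;return case(-.095-r*np.sin(f)-.004*np.cos(f)-.011+o*np.cos(f),y,.065-r*np.cos(f)+.004*np.sin(f)-o*np.sin(f))
y=float(sys.argv[1])
rel(case(-.142,y,.12),case(-.142,y,.085),*[T(f,y,.001) for f in np.linspace(1.57,0,9)],case(-.106,y,.029))
E
python3 lp.py .075
```

```text
pos [0.5326 0.0273 0.071 ] yaw -3.09 t 14.75 F [-3.4  0.5 10.3] w 0.00011986398781200384
(np.float64(0.4522637037875361), np.float64(0.10706944171830396), 0.12) -> [-0.0845 -0.0753 -0.0492] 
(np.float64(0.4522637037875361), np.float64(0.10706944171830396), 0.085) -> [-0.0845 -0.0753 -0.0142] 
(np.float64(0.45226132970102023), np.float64(0.10706957029423364), np.float64(0.0679713312872091)) -> [-0.0846 -0.0753  0.0029] 
(np.float64(0.4523728549926249), np.float64(0.10706353030034357), np.float64(0.06089409512636553)) -> [-0.0844 -0.0753  0.01  ] 
(np.float64(0.4538602294505671), np.float64(0.10698297697912895), np.float64(0.053974487158218176)) -> [-0.083  -0.0753  0.0169] 
(np.float64(0.45666635186210935), np.float64(0.10683100282172858), np.float64(0.04747815535361738)) -> [-0.0802 -0.0753  0.0234] 
(np.float64(0.46068349347614135), np.float64(0.10661344220874919), np.float64(0.04165449785329691)) -> [-0.0761 -0.0753  0.0292] 
(np.float64(0.4657574337756482), np.float64(0.10633864742483473), np.float64(0.03672708842111867)) -> [-0.0711 -0.0753  0.0341] 
(np.float64(0.4716933810974341), np.float64(0.10601716800936423), np.float64(0.03288509331089824)) -> [-0.0651 -0.0753  0.038 ] 
(np.float64(0.4782634508028943), np.float64(0.10566134575319966), np.float64(0.030276009058529712)) -> [-0.0586 -0.0753  0.0406] 
(np.float64(0.48521541390830103), np.float64(0.10528484088980639), np.float64(0.029000000000000005)) -> [-0.0516 -0.0753  0.0419] 
(np.float64(0.4882110239192797), np.float64(0.10512260445085206), 0.029) -> [-0.0486 -0.0753  0.0419]
```

Request:
{"api": "drive_tool", "payload": {
  "series": [
    [[0.0,0.0,-0.03],0,0.0],
    [[-0.03,-0.03,-0.05],0,0.0],
    [[-0.07,-0.06,-0.05],0,0.0],
    [[-0.085,-0.075,-0.035],0,0.0],
    [[-0.085,-0.075,-0.012],0,0.0],
    [[-0.085,-0.075,0.0],0,0.0],
    [[-0.085,-0.075,0.005],0,0.0],
    [[-0.084,-0.075,0.01],0,0.0],
    [[-0.083,-0.075,0.016],0,0.0],
    [[-0.08,-0.075,0.0225],0,0.0],
    [[-0.076,-0.075,0.028],0,0.0],
    [[-0.071,-0.075,0.033],0,0.0],
    [[-0.065,-0.075,0.037],0,0.0],
    [[-0.0585,-0.075,0.04],0,0.0],
    [[-0.0525,-0.075,0.041],0,0.0],
    [[-0.05,-0.075,0.041],0,0.0],
    [[-0.049,-0.075,0.041],0,0.0],
    [[-0.049,-0.075,0.041],0,0.0]
  ]
}}

```text
time_s: 16.55
position: [0.4868, 0.1049, 0.0286]
tool_rot: [[0.999, -0.054, -0.002], [-0.054, -0.999, -0.0], [-0.002, 0.0, -1.0]]
ft_force: [-4.9, -0.0, -4.0]
grip_width: -0.0002
gripper_force: 2.1
```

Request:
{"api": "drive_tool", "payload": {
  "series": [
    [[0.001,0.0,0.0],0,0.0],
    [[0.002,0.0,0.0],0,0.0],
    [[0.002,0.0,0.0],0,0.0]
  ]
}}

```text
time_s: 16.85
position: [0.4868, 0.1049, 0.0286]
tool_rot: [[0.999, -0.054, -0.006], [-0.054, -0.999, -0.0], [-0.006, 0.0, -1.0]]
ft_force: [-12.9, -0.2, 2.4]
grip_width: -0.0
gripper_force: 6.1
```

Request:
{"api": "drive_tool", "payload": {
  "series": [
    [[-0.01,0.0,0.0],0,0.0],
    [[-0.035,0.0,0.0],0,0.0],
    [[-0.038,0.0,-0.04],0,0.0],
    [[-0.038,0.02,-0.08],0,0.0],
    [[-0.038,0.065,-0.085],0,0.0],
    [[-0.038,0.11,-0.085],0,0.0],
    [[-0.038,0.15,-0.085],0,0.0],
    [[-0.038,0.15,-0.085],0,0.0],
    [[-0.038,0.15,-0.085],0,0.0]
  ]
}}

```text
time_s: 17.75
position: [0.4439, -0.0436, 0.1143]
tool_rot: [[0.998, -0.056, 0.002], [-0.056, -0.998, -0.0], [0.002, 0.0, -1.0]]
ft_force: [-0.4, -0.4, 0.4]
grip_width: -0.0001
gripper_force: 0.0
```

```bash
python3 lp.py -.075; python3 lat.py
```

```text
pos [ 0.4439 -0.0436  0.1143] yaw -3.22 t 17.75 F [-0.4 -0.4  0.4] w -0.00010056093962833582
(np.float64(0.4441518818398198), np.float64(-0.04271105883062778), 0.12) -> [ 0.0002 -0.0009 -0.0057] 
(np.float64(0.4441518818398198), np.float64(-0.04271105883062778), 0.085) -> [ 0.0002 -0.0009  0.0293] 
(np.float64(0.4441495077533039), np.float64(-0.04271093025469811), np.float64(0.0679713312872091)) -> [ 0.0001 -0.0009  0.0463] 
(np.float64(0.4442610330449086), np.float64(-0.042716970248588164), np.float64(0.06089409512636553)) -> [ 0.0002 -0.0009  0.0534] 
(np.float64(0.4457484075028508), np.float64(-0.0427975235698028), np.float64(0.053974487158218176)) -> [ 0.0017 -0.0009  0.0603] 
(np.float64(0.44855452991439304), np.float64(-0.042949497727203155), np.float64(0.04747815535361738)) -> [ 0.0045 -0.0009  0.0668] 
(np.float64(0.45257167152842503), np.float64(-0.043167058340182564), np.float64(0.04165449785329691)) -> [ 0.0085 -0.0009  0.0727] 
(np.float64(0.4576456118279319), np.float64(-0.04344185312409702), np.float64(0.03672708842111867)) -> [ 0.0136 -0.0009  0.0776] 
(np.float64(0.46
[... 254 characters left out ...]
oat64(0.4771035919605847), np.float64(-0.044495659659125365), np.float64(0.029000000000000005)) -> [ 0.033  -0.001   0.0854] 
(np.float64(0.4800992019715634), np.float64(-0.04465789609807969), 0.029) -> [ 0.036  -0.001   0.0854] 
side 0.075 24 [[-0.1006, 0.0483, 0.0221], [-0.0932, 0.0562, 0.0415], [-0.0905, 0.0837, 0.0574]]
side -0.075 64 [[-0.1376, -0.1001, 0.0573], [-0.1267, -0.0836, 0.0632], [-0.0937, -0.049, 0.0731]]
lid z vs x [0.00020112 0.0719317 ] 2422
scene -0.075 118 [[-0.1359, -0.0981, 0.0602], [-0.1184, -0.0781, 0.0648], [-0.097, -0.0561, 0.0702]]
lid z vs x [-0.00061367  0.07235279] 2847
pos [ 0.4437 -0.0422  0.1141] yaw -3.06 t 17.85 F [-0.   0.4  0.8] w -0.00029150923744469874
```

Request:
{"api": "drive_tool", "payload": {
  "series": [
    [[0.0,0.0,0.02],0,0.0],
    [[0.0,0.0,0.038],0,0.0],
    [[0.0,0.0,0.046],0,0.0],
    [[0.0,0.0,0.05],0,0.0],
    [[0.0,0.0,0.054],0,0.0],
    [[0.0015,0.0,0.06],0,0.0],
    [[0.0045,0.0,0.0665],0,0.0],
    [[0.0085,0.0,0.0725],0,0.0],
    [[0.0135,0.0,0.0775],0,0.0],
    [[0.0195,0.0,0.0815],0,0.0],
    [[0.026,0.0,0.084],0,0.0],
    [[0.032,0.0,0.085],0,0.0],
    [[0.035,0.0,0.085],0,0.0],
    [[0.036,0.0,0.085],0,0.0],
    [[0.037,0.0,0.085],0,0.0],
    [[0.037,0.0,0.085],0,0.0]
  ]
}}

```text
time_s: 19.45
position: [0.4789, -0.0448, 0.0287]
tool_rot: [[0.999, -0.054, -0.004], [-0.054, -0.999, 0.0], [-0.004, -0.0, -1.0]]
ft_force: [-8.1, -2.3, 0.4]
grip_width: -0.0003
gripper_force: 4.0
```

Request:
{"api": "drive_tool", "payload": {
  "series": [
    [[0.001,0.0,0.0],0,0.0],
    [[0.0015,0.0,0.0],0,0.0],
    [[0.0015,0.0,0.0],0,0.0],
    [[-0.01,0.0,0.0],0,0.0],
    [[-0.035,0.0,0.0],0,0.0],
    [[-0.038,0.0,-0.04],0,0.0],
    [[-0.038,0.0,-0.08],0,0.0],
    [[-0.038,0.0,-0.13],0,0.0],
    [[-0.05,0.04,-0.17],0,0.0],
    [[-0.06,0.08,-0.19],0,0.0],
    [[-0.06,0.12,-0.19],0,0.0],
    [[-0.06,0.12,-0.19],0,0.0],
    [[-0.06,0.12,-0.19],0,0.0]
  ]
}}

```text
time_s: 20.75
position: [0.4142, -0.1622, 0.2192]
tool_rot: [[0.998, -0.056, 0.001], [-0.056, -0.998, -0.0], [0.001, 0.0, -1.0]]
ft_force: [-0.2, 0.6, -0.0]
grip_width: 0.0001
gripper_force: 0.0
```

```bash
python3 lat.py; python3 - <<'E'
from h import *
shot('side','p6.png')
E
```

```text
side 0.075 24 [[-0.1003, 0.0473, 0.0244], [-0.0935, 0.0582, 0.0411], [-0.0904, 0.079, 0.0578]]
side -0.075 29 [[-0.1002, -0.0993, 0.0231], [-0.0967, -0.0896, 0.0292], [-0.091, -0.0553, 0.0553]]
lid z vs x [0.00055272 0.07199491] 2427
lid z vs x [-0.00127249  0.0723536 ] 2851
pos [ 0.4142 -0.1609  0.2189] yaw -3.06 t 20.85 F [-1.4  0.2  0.5] w 9.868433444023307e-05
```

View pics/p6.png

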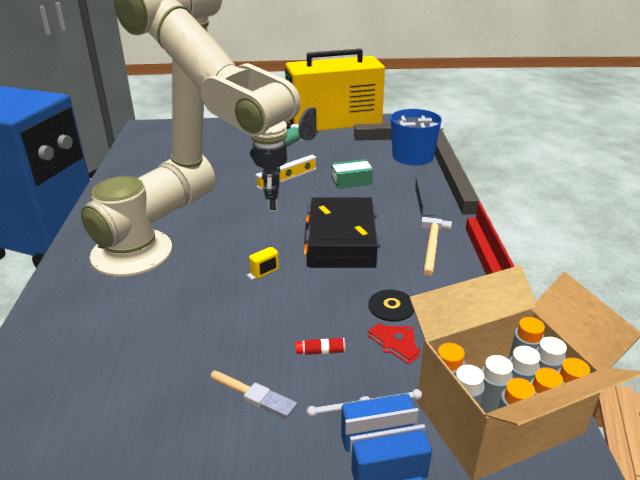

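The case at (342,232) is shut and flat, both latches are against its front at (307,220) and (307,250). The bystanders have not moved and the arm is clear.

```bash
python3 -c "
from rig import env
print(env.close_job())"
```

```text
the job is handed in; nothing more can be done
None
```

The kit is packed and handed in at about 21 s: all three cans lie flat, the lid is shut and both latches are pressed home; the white can's nose fell the last few centimetres when I drew the fingers back.

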